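Set the mission board up on its side stand and hold it

TASK

Clear the two wooden offcuts off the mission board's base plate into the grey scraps bin. Then flip the board's folded-up side stand over its centre so that it swings all the way down, and finally push the board upright from the side it leans to, until the stand's rubber foot presses on its pad, and finish while holding it there with the fingers: it tips back if you let go. Leave the other things on the table where they are.

Things in the scene. Friction and masses are not known exactly. Their poses are not given: they have to be found in the camera images.
- base: Fixed dark steel base plate of the board, 240 mm (x) by 250 mm (y, from -140 to +110), 12 mm thick. Origin on the table under the hub, z up. The hub, a steel axle between two cheeks 62 mm high (outer ends of the axle at x = -130 and +130), runs along the plate's x axis at y = 0, z = 40 mm. The board leans over to the plate's +y side; the stand's landing pad lies on its -y side.
- pad (a point): Centre of the top of the rubber landing pad (120 mm along x by 94 mm along y, top 18 mm above the table) on the base plate, at x = -35, y = -92 in the plate's axes, where the offcuts lie and where the stand's foot comes down.
- board: The mission board: aluminium frame 200 mm wide (along x) with a dark panel on its +y face (outer face at y = +18 mm), frame back at y = -8 mm. Origin on the hub axis, z up along the board, top edge at z = 195 mm, lower edge at z = 10 mm; a ledge sticks out on the +y face to y = 44 mm at z = 20 to 28 mm. About 1 kg. Push it at the panel's +y face near the top edge.
- board_top (a point): Middle of the top edge of the panel's +y face, on the board (195 mm above the hub axis along the board).
- tilt (a joint): Tilt of the board about the hub, rad: 0 upright, positive leaning to the plate's +y side; at the start it lies on its stop at 0.35. Pushing it upright at the top edge takes about 2 to 5 N; with the stand down and the pad clear the foot meets the pad at 0 and stops it. Let go, it falls back to 0.35.
- stand (a joint): Angle of the side stand, rad: 0 folded up (0.5 rad short of straight up, to the plate's -x), growing as it swings parallel to the board over the top to +x and down; end stop 3.74, just past straight down. Its axle is on the board's -y side at board x = -30, z = 100 mm. Its weight keeps it at 0; past straight up (0.5) it falls to the end stop by itself. Pushing at the foot takes under 1 N.
- stand_foot (a point): Centre of the stand's round rubber foot (20 mm diameter), the free end of a 10 mm steel leg; the foot is 112 mm from the stand's axle and 85 mm off the board's middle plane to its -y side. Folded up it is the highest point of the whole assembly, about 255 mm above the table (about 270 mm as it passes over the top).
- offcut_a: Loose wooden offcut, 42 mm (x) by 24 mm (y), 24 mm high with a step to 32 mm on its -x half; origin at the centre of its underside; stands on the landing pad (underside 18 mm above the table). About 25 g.
- offcut_b: Loose wooden offcut, main block 30 mm (x) by 28 mm (y) by 30 mm high centred on its origin (centre of underside), with a 16 mm high step to x = +29 mm; stands on the landing pad. About 25 g.
- bin: Fixed grey open scraps bin, 160 by 160 mm outside, 85 mm high, wall 4 mm; origin at the centre of its underside.
- paint_pot: Bystander: paint pot 34 mm diameter, 50 mm high; origin under its centre.
- ruin: Bystander: grey scenery wall 40 by 80 mm, 68 mm high; origin under its centre.
- die: Bystander: white 22 mm die lying on the base plate; origin under its centre. Not an offcut, stays.
- tape_measure: Bystander: yellow tape measure 65 by 32 by 60 mm high; origin under its centre.
- cup: Bystander: paper-coloured cup 76 mm diameter, 90 mm high; origin under its centre.
- chapel: Bystander: grey model chapel about 80 by 65 mm, 95 mm high; origin under its centre.
- bridge: Bystander: flat wooden model bridge 140 by 50 by 12 mm; origin under its centre.

How it is judged:
By the outcome, as a careful person would: the job done as asked, in the order asked, and still so for the second after the job is handed in, while the arm keeps its last pose, push and grip.
It also fails if it takes over 67 s, if anything falls off the work surface, if the arm or the gripper's body presses on something with over 40 N, if the wrist force passes 120 N, or if a joint passes its speed limit or range.

ROBOT

A 6-joint arm with a two-finger parallel gripper is mounted at the origin on the work surface. World frame = base frame: x ahead of the robot, y to its left, z up, the work surface at z = 0. Lengths are in m, angles in degrees, forces in N, time in s.
With the tool pointing down it reaches from about 0.25 to 0.725 m from the base axis. Payload 9.7 kg.
Tool frame: the origin (TCP) lies on the centre line of the jaws, within the pads' length; the fingertips stand 19 mm ahead of it and the grasp point (between the pads) is the TCP; z points along the fingers, y is the direction in which the jaws open and shut (so a half turn about z gives the same grasp; the last joint's range is limited). The gripper opens to 85 mm and grips with 20 to 120 N. Pads are 22 mm wide; open, the fingers measure 114 mm over their backs; the gripper's body (76 mm by 85 mm) begins 54 mm behind the grasp point. The pads swing forward as they close: fully open they stand 13 mm farther back than shut.
Start: joints at [0, 4.979, 10.078, 95.1, 0, 90], TCP at [0.55, -0, 0.25] pointing down, gripper open.
Joint ranges: [-179.16, 179.16], [-48.56, 103.87], [-65.8, 70.77], [-126.05, 130.52], [-82.76, 87.17], [-180, 180]. Speed limits (degrees/s): [127.2, 127.2, 147.25, 180, 180, 180].

INTERFACE

Orientations are given as [roll, pitch, yaw] about the fixed x, y, z axes, in that order (R = Rz(yaw) Ry(pitch) Rx(roll)).
In Python, from workcell import bot gives the robot as it stands.
- The arm moves only by the tool servo_tool, never from a script. Its argument "motion" is a list that holds one entry, the list of rows, each a list of 6 numbers: the shift along the tool's x, y, z in mm, then the turn, a rotation vector about the tool's x, y, z in rad. A call has 1 to 5 rows; each row shifts and turns the commanded pose from where the row before left it, along the tool's axes as they then stand; what a row does not reach is not made up. A row lasts 1/10 s, in which the tool goes at most 50 mm and 8.59 degrees, less where a joint would pass 70% of its speed; a pose out of reach is approached as far as the arm can. A call is refused whole if a number of a shift passes 50 or a number of a turn 0.15, either way. A call with a gripper value outside its range is refused whole. "gripper" is the finger opening in mm, from 0 to 85.4, set as the call begins (left out, the last holds). The fingers move at their own pace and stop on an object; "newtons" is the grip in N (left out, the last holds). Time passes only in rows, so rows that do not move let the fingers close. It gives the time, the measured TCP pose, the force and the opening at its end, in the units of the state.
- bot.get_obs(): the state, without advancing time (a new reading comes with each control period).
- bot.camera(name): name is "scene" or "side" or "wrist"; returns a dict with "color" (480x640x3 uint8, red, green, blue), "fx", "fy", "cx", "cy" (pixels), "R" (3x3) and "t" (3): a world point X has camera coordinates R X + t. Camera axes: x right, y down, z forward; pixel columns grow to the right and rows downward; lengths in m; the calibration is good to about 2 mm. A picture is of the moment at which its call begins. There is no depth.
- bot.job_done(): hands the job in, once; it reports no verdict.
Trained networks look in a picture, given as the dict that the camera call returned (one of the last four; its "shot" number tells which), for a name from the list of things; names that differ only in an ending like _2 or _b are one class to them, and where a whole thing is asked for, a point or a joint stands for the part that bears it (a point fixed in the world has none). Each returns a list of dicts, best first, with "confidence" (0 to 1); they miss things now and then, are a little off and sometimes report something else, mostly with a low value. They report only what shows in the picture. A call takes as long as a camera call.
- bot.look_for(picture, label): "rect" ([left, top, width, height] in pixels, round what is visible of it).
The state is a dict: "time": time; "q": joint angles; "qd": joint speeds; "joint_efforts": joint torques, N m; "ee_pos": TCP position; "tcp_rot": TCP orientation; "wrist_force": force on the tool from outside, world axes, zero at the start; "torque": the same for the moment, N m; "opening": finger opening in m.
Only numpy, scipy, OpenCV 4.12 (cv2) and the standard library are available. Lean on these libraries where they do the work, as an engineer would, in place of code of your own. Each camera call takes 0.05 s, during which the arm holds its last target.

## Working session

There is one attempt and no reset: what is moved stays moved. The work goes in short steps, Python scripts to look and compute and a tool call to move; the robot and the scene stay as the last step left them, time stands still between calls to the robot, and variables do not carry over. Pictures are saved under pics/ and viewed, and the job is handed in when it is done.

Besides the shell and the picture viewer there is one more tool, called after "Call:" as name(argument=value, ...), one argument or row to a line, values as JSON. servo_tool: Moves the arm, as the interface text tells. Its arguments: {"type":"object","properties":{"motion":{"type":"array","items":{"type":"array","items":{"type":"array","items":{"type":"number"}}}},"gripper":{"type":"number"},"newtons":{"type":"number"}},"required":["motion"]}

```bash
mkdir -p pics; ls; cat > h.py <<'E'
import cv2,numpy as np
from workcell import bot
def save(p,n): cv2.imwrite('pics/'+n+'.png',p['color'][:,:,::-1])
E
python3 - <<'E'
from h import *
print(bot.get_obs())
for n in ['scene','side','wrist']:
    p=bot.camera(n); save(p,n+'0'); print(n,p['fx'],p['fy'],p['cx'],p['cy'],np.round(p['R'],4).tolist(),np.round(p['t'],4).tolist(), 'cam at',-p['R'].T@p['t'])
    for l in ['offcut_a','base','board','stand','stand_foot','bin','die','pad','cup','tape_measure','paint_pot','ruin','chapel','bridge']:
        try:r=bot.look_for(p,l)
        except Exception as e: r=[];print(l,e)
        print(l,[(np.round(x['rect']).tolist(),round(x['confidence'],2)) for x in r[:3]])
print(bot.get_obs()['time'])
E
```

```text
pics
{'time': 0.0, 'q': array([1.74489183e-03, 5.01068004e+00, 1.00331853e+01, 9.51000801e+01,
       2.65236167e-03, 8.99986354e+01]), 'qd': array([-0.01720518, -0.01154892,  0.00750941, -0.11625476, -0.04486792,
        0.03234107]), 'joint_efforts': array([ 7.68234549e-04, -5.20392072e+01,  4.64802504e+01,  1.63646933e-02,
        2.23589603e-05, -6.77332673e-05]), 'ee_pos': array([5.49784177e-01, 2.90569766e-05, 2.49575727e-01]), 'tcp_rot': array([-1.79922425e+02, -2.65420681e-03,  9.00031059e+01]), 'wrist_force': array([-0.80403095, -0.82564356,  0.43333662]), 'torque': array([-0.00946855,  0.02857078, -0.0458863 ]), 'opening': 0.08588027820725441}
scene 611.5226456672924 611.5226456672924 322.18468671546543 237.99809220603572 [[0.877, 0.4804, -0.0088], [0.3733, -0.6927, -0.617], [-0.3025, 0.5379, -0.7869]] [-0.5038, -0.1076, 1.585] cam at [ 0.96146405 -0.68495454  1.17638832]
offcut_a [([321.0, 255.0, 21.0, 22.0], 0.81), ([317.0, 280.0, 20.0, 14.0], 0.79)]
base [([280.0, 157.0, 122.0, 155.0], 0.77)]
board [([305.0, 156.0, 98.0, 100.0], 0.96)]
stand [([330.0, 138.0, 17.0, 25.0],
[... 1739 characters left out ...]
.3805] cam at [0.550346   0.07650308 0.3742627 ]
offcut_a [([338.0, 210.0, 47.0, 35.0], 0.74), ([321.0, 146.0, 53.0, 44.0], 0.62)]
base [([95.0, 0.0, 433.0, 251.0], 0.57)]
board [([92.0, 0.0, 420.0, 132.0], 0.83)]
stand [([90.0, 18.0, 243.0, 114.0], 0.85), ([506.0, 0.0, 90.0, 91.0], 0.63)]
stand_foot [([91.0, 18.0, 240.0, 110.0], 0.68)]
bin [([94.0, 0.0, 431.0, 253.0], 0.23)]
die [([468.0, 139.0, 39.0, 39.0], 0.57), ([335.0, 210.0, 52.0, 34.0], 0.19)]
pad [([94.0, 0.0, 432.0, 251.0], 0.68)]
cup [([388.0, 432.0, 44.0, 27.0], 0.83), ([91.0, 0.0, 420.0, 134.0], 0.7)]
tape_measure []
paint_pot []
ruin [([503.0, 2.0, 92.0, 88.0], 0.61), ([466.0, 142.0, 41.0, 35.0], 0.48)]
chapel []
bridge []
2.25
```

View pictures.

```bash
python3 - <<'E'
import cv2
a=cv2.imread('pics/scene0.png');cv2.imwrite('pics/scene0z.png',cv2.resize(a[120:330,240:480],None,fx=3.2,fy=2.85 if 0 else 2.8,interpolation=cv2.INTER_CUBIC))
a=cv2.imread('pics/side0.png');cv2.imwrite('pics/side0z.png',cv2.resize(a[150:350,190:450],None,fx=3,fy=3,interpolation=cv2.INTER_CUBIC))
E
```

```text
(no output)
```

View pics/scene0.png

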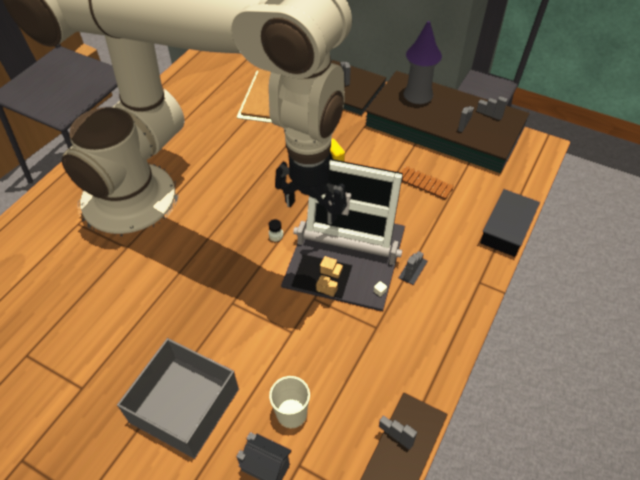

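View pics/wrist0.png

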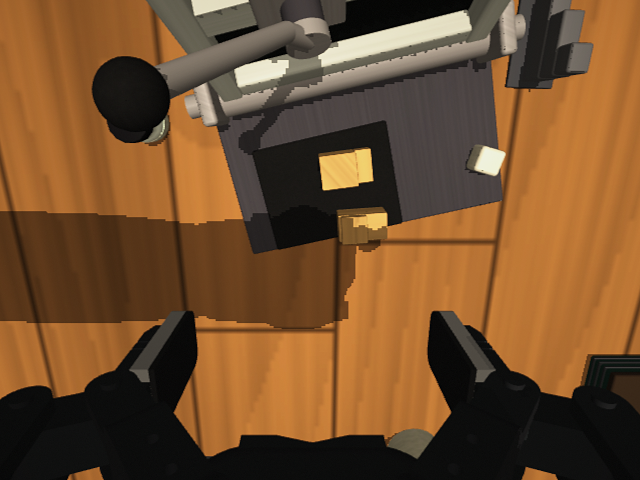

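View pics/side0.png

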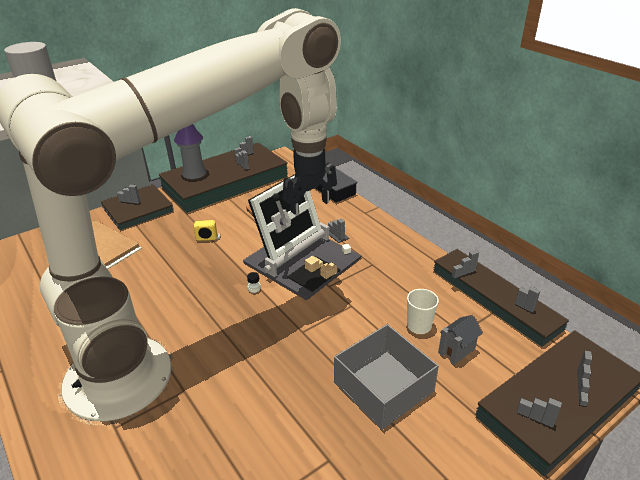

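```bash
cat >> h.py <<'E'
K=dict(wrist=(398.2537,312.008,239.648),scene=(611.5226,322.1847,237.998),side=(549.4894,324.4713,233.5988))
def ray(p,uv,z):
    d=p['R'].T@np.array([(uv[0]-p['cx'])/p['fx'],(uv[1]-p['cy'])/p['fy'],1]); c=-p['R'].T@p['t']
    return c+d*(z-c[2])/d[2]
def proj(p,X):
    X=np.atleast_2d(X); c=(p['R']@X.T).T+p['t']; return np.c_[c[:,0]/c[:,2]*p['fx']+p['cx'],c[:,1]/c[:,2]*p['fy']+p['cy']]
E
cat > cams.py <<'E'
import numpy as np
W=dict(fx=398.2537,fy=398.2537,cx=312.008,cy=239.648,R=np.array([[1.0, 0.0012, -0.0014], [0.0016, -0.954, 0.2999], [-0.001, -0.2999, -0.954]]),t=np.array([-0.5499, -0.0401, 0.3805]))
S=dict(fx=611.5226,fy=611.5226,cx=322.1847,cy=237.998,R=np.array([[0.877, 0.4804, -0.0088], [0.3733, -0.6927, -0.617], [-0.3025, 0.5379, -0.7869]]),t=np.array([-0.5038, -0.1076, 1.585]))
D=dict(fx=549.4894,fy=549.4894,cx=324.4713,cy=233.5988,R=np.array([[0.8024, -0.5968, -0.0066], [-0.3517, -0.4638, -0.8131], [0.4822, 0.6548, -0.5821]]),t=np.array([-0.4751, 0.3273, 1.262]))
E
python3 - <<'E'
from h import *; from cams import *
f=lambda uv,z:np.round(ray(W,uv,z)*1000,1)
print('plate',f((254,252),.012),f((500,200),.012))
P=[f(u,.018)for u in[(253,152),(385,122),(401,222),(275,248)]];print('pad',P)
ctr=np.mean(P,0); print(ctr)
print('bin scene',[np.round(ray(S,u,.085)*1000) for u in [(170,343),(237,376),(190,449),(122,403)]])
print('bin side',[np.round(ray(D,u,.085)*1000) for u in [(386,328),(437,373),(387,421),(335,361)]])
print('foot',f((130,92),.255), 'die',f((487,162),.03))
a=cv2.imread('pics/wrist0.png');cv2.imwrite('pics/w0z.png',cv2.resize(a[100:270,220:420],None,fx=4,fy=3.5 if 0 else 3.5,interpolation=cv2.INTER_CUBIC)) if 0 else cv2.imwrite('pics/w0z.png',cv2.resize(a[110:260,230:420],None,fx=4,fy=4,interpolation=cv2.INTER_CUBIC))
E
```

```text
plate [494.1 -49.9  12. ] [723.6   1.3  12. ]
pad [array([498.1,  45. ,  18. ]), array([612.5,  70.4,  18. ]), array([632.2, -18.2,  18. ]), array([515. , -43.8,  18. ])]
[564.45  13.35  18.  ]
bin scene [array([ 402., -318.,   85.]), array([ 560., -314.,   85.]), array([ 564., -472.,   85.]), array([ 400., -463.,   85.])]
bin side [array([ 534., -316.,   85.]), array([ 532., -479.,   85.]), array([ 369., -503.,   85.]), array([ 380., -324.,   85.])]
foot [499.   82.5 255. ] die [699.2  38.   30. ]
```

View pics/w0z.png

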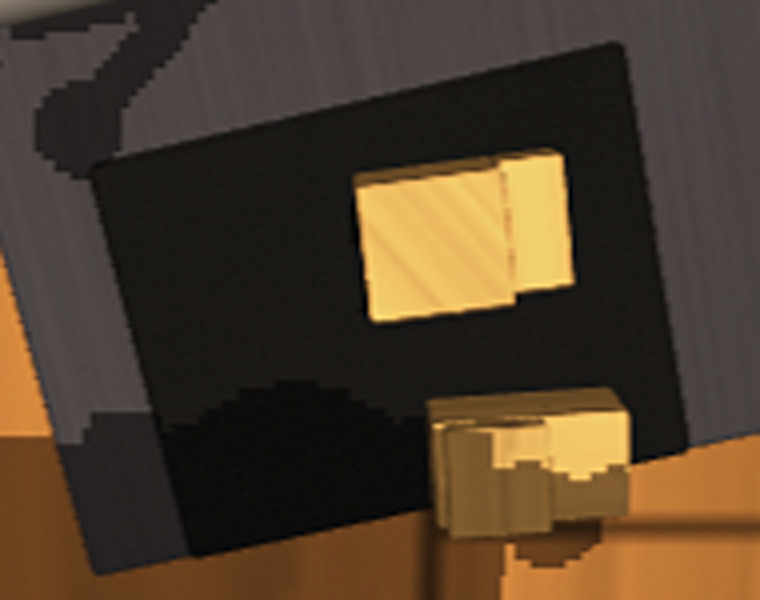

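View pics/side0z.png

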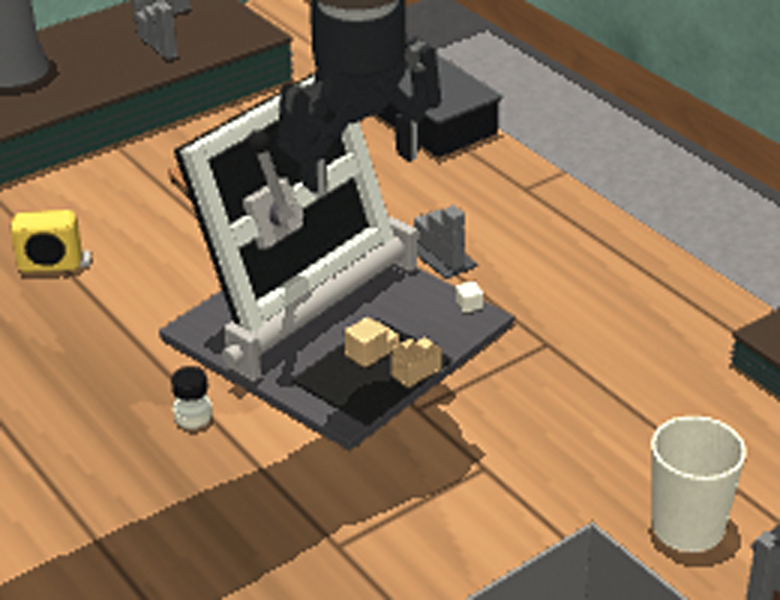

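```bash
python3 - <<'E'
from h import *; from cams import *
z=lambda u,h:ray(W,(230+u[0]/4,110+u[1]/4),h)*1000
def show(n,pts,h):
    P=np.array([z(u,h) for u in pts])[:,:2]; e=[np.linalg.norm(P[i]-P[(i+1)%4]) for i in range(4)]
    d=P[1]-P[0]+P[2]-P[3]; print(n,P.round(1).tolist(),'edges',np.round(e,1),'c',P.mean(0).round(1),'yaw',np.degrees(np.arctan2(d[1],d[0])).round(1))
show('b main',[(357,187),(500,165),(515,302),(373,322)],.048)
show('b step',[(500,163),(563,153),(575,285),(517,295)],.034)
show('a hi',[(446,433),(548,419),(552,530),(452,537)],.050)
show('a lo',[(548,419),(628,408),(628,515),(552,530)],.042)
print('bin side',[np.round(ray(D,u,.085)*1000) for u in [(387,328),(437,372),(386,403),(335,360)]])
print('cup',ray(S,(290,393),.09),ray(D,(423,297),.09))
print('chapel',ray(S,(263,455),.05),ray(D,(460,340),.05))
# check model
c,s=np.cos(np.radians(12.6)),np.sin(np.radians(12.6)); R=np.array([[c,-s,0],[s,c,0],[0,0,1]]);O=np.array([.5786,.1108,0])
for x in [(-.12,-.14,.012),(.12,-.14,.012),(.13,0,.04),(-.13,0,.04)]:
    X=R@np.array(x)+O; print(x,X.round(4),proj(W,X).round(),proj(S,X).round(),proj(D,X).round())
E
```

```text
b main [[555.8, 44.0], [584.4, 48.4], [588.4, 20.8], [559.2, 16.6]] edges [29.  27.9 29.5 27.7] c [572.   32.4] yaw 8.4
b step [[585.9, 47.6], [598.9, 49.6], [602.8, 22.0], [590.4, 19.9]] edges [13.2 27.9 12.5 28.1] c [594.5  34.8] yaw 9.4
a hi [[574.7, -6.6], [596.0, -3.5], [597.9, -27.9], [576.6, -29.5]] edges [21.5 24.5 21.4 23. ] c [586.3 -16.9] yaw 6.2
a lo [[597.1, -5.5], [614.1, -3.0], [615.5, -27.0], [599.1, -30.5]] edges [17.2 24.  16.8 25.1] c [606.5 -16.5] yaw 10.0
bin side [array([ 536., -317.,   85.]), array([ 534., -477.,   85.]), array([ 395., -471.,   85.]), array([ 382., -321.,   85.])]
cup [ 0.66873703 -0.29671328  0.09      ] [ 0.67261127 -0.29555874  0.09      ]
chapel [ 0.67575394 -0.40981082  0.05      ] [ 0.67025429 -0.42393965  0.05      ]
(-0.12, -0.14, 0.012) [ 0.492 -0.052  0.012] [[252. 254.]] [[280. 284.]] [[306. 297.]]
(0.12, -0.14, 0.012) [7.263e-01 3.000e-04 1.200e-02] [[503. 201.]] [[382. 308.]] [[361. 255.]]
(0.13, 0, 0.04) [0.7055 0.1392 0.04  ] [[519.  28.]] [[401. 253.]] [[327. 228.]]
(-0.13, 0, 0.04) [0.4517 0.0824 0.04  ] [[189. 107.]] [[294. 229.]] [[266. 269.]]
```

View pics/scene0z.png

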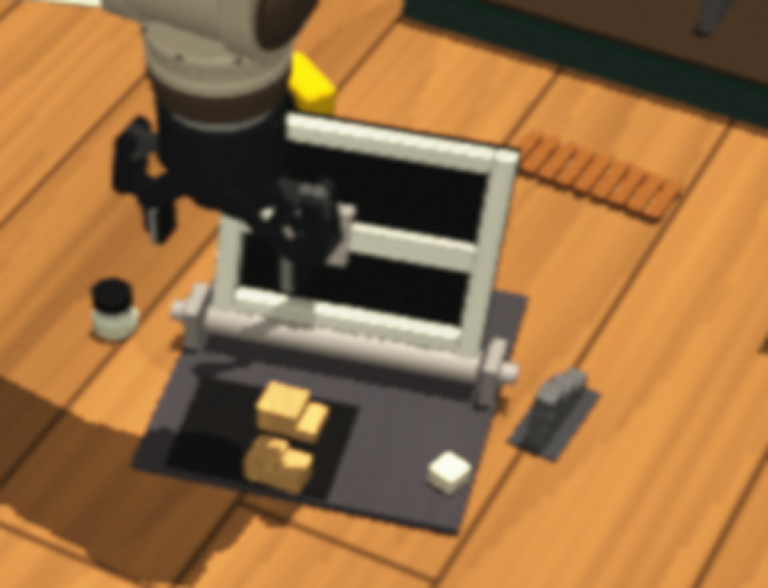

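```bash
cat >> h.py <<'E'
from scipy.spatial.transform import Rotation as Ro
def pose():
    o=bot.get_obs(); return o['ee_pos']*1000, Ro.from_euler('xyz',o['tcp_rot'],degrees=True),o
def ori(yaw,tilt):  # plate-like yaw, tilt>0: body to -y
    return Ro.from_euler('z',yaw,degrees=True)*Ro.from_euler('x',tilt,degrees=True)*Ro.from_euler('xyz',[180,0,90],degrees=True)
def plan(p,R,pt,Rt,n):
    rv=(R.inv()*Rt).as_rotvec()/n; st=(np.array(pt)-p)/n
    for i in range(n):
        Ri=R*Ro.from_rotvec(rv*i); print(np.round(Ri.inv().apply(st),1).tolist(),np.round(rv,3).tolist())
def stat():
    p,R,o=pose(); print('t',round(o['time'],2),'p',p.round(1),'rot',o['tcp_rot'].round(1),'F',o['wrist_force'].round(1),'op',round(o['opening']*1000,1),'q',o['q'].round(0))
    return p,R
E
python3 - <<'E'
from h import *
p,R=stat(); Rt=ori(8.5,33); print(Rt.as_euler('xyz',degrees=True)); 
t=np.array([595.5,-17,40]); zt=Rt.apply([0,0,1]); print(zt)
plan(p,R,t-100*zt,Rt,5)
E
```

```text
t 2.25 p [550.   -0.  250.3] rot [180.   0.  90.] F [-0.5  0.3 -0.1] op 85.5 q [-0.  5. 10. 95. -0. 90.]
[180.  -33.   98.5]
[-0.08050278  0.53865665 -0.83867057]
[-14.2, 10.7, 25.3] [0.009, 0.115, -0.029]
[-17.3, 10.5, 23.4] [0.009, 0.115, -0.029]
[-20.1, 10.1, 21.1] [0.009, 0.115, -0.029]
[-22.7, 9.7, 18.6] [0.009, 0.115, -0.029]
[-25.0, 9.1, 15.8] [0.009, 0.115, -0.029]
```

Call:
servo_tool(
  motion=[
    [[-14.2, 10.7, 25.3, 0.009, 0.115, -0.029], [-17.3, 10.5, 23.4, 0.009, 0.115, -0.029], [-20.1, 10.1, 21.1, 0.009, 0.115, -0.029], [-22.7, 9.7, 18.6, 0.009, 0.115, -0.029], [-25, 9.1, 15.8, 0.009, 0.115, -0.029]],
  ],
  gripper=72,
)

```text
time: 2.75
ee_pos: [0.6041, -0.0717, 0.1238]
tcp_rot: [179.9, -33.2, 98.6]
wrist_force: [0.3, -0.4, -0.3]
opening: 0.0716
```

Call:
servo_tool(
  motion=[
    [[0, 0, 0, 0, 0, 0]],
  ],
)

```text
time: 2.85
ee_pos: [0.602, -0.0735, 0.1132]
tcp_rot: [-178.9, -33.5, 97.8]
wrist_force: [-1.0, 0.5, -1.8]
opening: 0.0719
```

```bash
python3 - <<'E'
from h import *
w=bot.camera('wrist'); save(w,'w1')
p,R=stat(); Rt=ori(8.5,33)
t=np.array([595.5,-17,40])
plan(p,R,t,Rt,5)
E
```

```text
t 2.9 p [602.5 -72.5 117.6] rot [-179.2  -33.3   98. ] F [-1.7  1.  -0. ] op 71.9 q [-19.  27.  16.  97.  29.  58.]
[0.8, 0.4, 19.1] [-0.002, -0.001, -0.002]
[0.9, 0.4, 19.1] [-0.002, -0.001, -0.002]
[0.9, 0.3, 19.1] [-0.002, -0.001, -0.002]
[0.9, 0.3, 19.1] [-0.002, -0.001, -0.002]
[0.9, 0.3, 19.1] [-0.002, -0.001, -0.002]
```

View pics/w1.png

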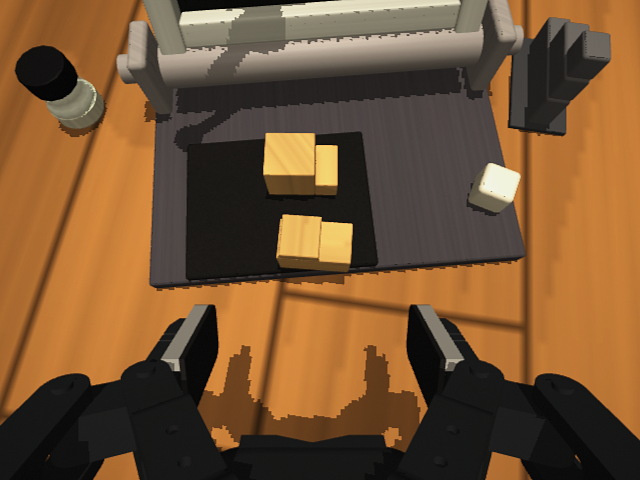

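Call:
servo_tool(
  motion=[
    [[0.9, 0.3, 19, 0, 0, 0], [0.9, 0.3, 19, 0, 0, 0], [0.9, 0.3, 19, 0, 0, 0], [0.9, 0.3, 19, 0, 0, 0], [0.9, 0.3, 18, 0, 0, 0]],
  ],
)

```text
time: 3.4
ee_pos: [0.5972, -0.015, 0.0499]
tcp_rot: [179.9, -32.8, 98.7]
wrist_force: [-1.0, 0.2, 0.1]
opening: 0.072
```

Call:
servo_tool(
  motion=[
    [[0, 0, 0, 0, 0, 0], [0, 0, 0, 0, 0, 0]],
  ],
)

```text
time: 3.6
ee_pos: [0.5971, -0.0158, 0.0499]
tcp_rot: [179.9, -32.9, 98.7]
wrist_force: [0.2, 0.2, 0.4]
opening: 0.0721
```

```bash
python3 - <<'E'
from h import *
w=bot.camera('wrist'); save(w,'w2')
stat()
E
```

```text
t 3.65 p [597.3 -16.2  49.9] rot [179.9 -32.9  98.6] F [0.  0.  0.5] op 72.4 q [-14.  24.   5.  86.  30.  63.]
```

View pics/w2.png

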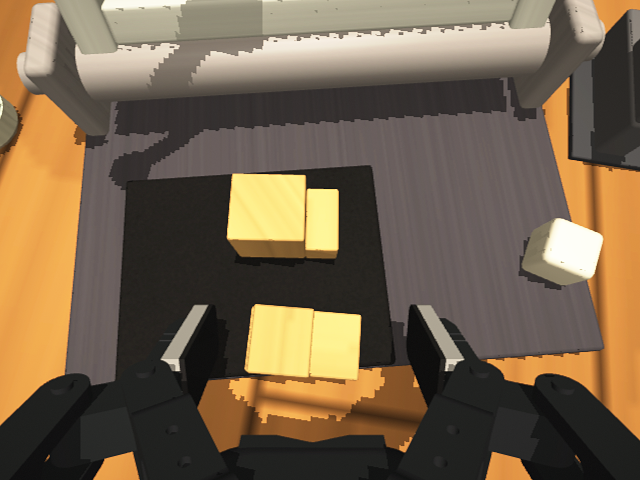

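Call:
servo_tool(
  motion=[
    [[-3, 0, 4, 0, 0, 0], [-3, 0, 4, 0, 0, 0], [0, 0, 0, 0, 0, 0]],
  ],
)

```text
time: 3.95
ee_pos: [0.5965, -0.0173, 0.0367]
tcp_rot: [-179.8, -33.0, 98.4]
wrist_force: [0.4, -0.0, -0.1]
opening: 0.0718
```

Call:
servo_tool(
  motion=[
    [[0, 0, 0, 0, 0, 0], [0, 0, 0, 0, 0, 0], [0, 0, 0, 0, 0, 0], [0, 0, 0, 0, 0, 0], [0, 0, 0, 0, 0, 0]],
  ],
  gripper=25,
  newtons=35,
)

```text
time: 4.45
ee_pos: [0.5969, -0.0171, 0.0377]
tcp_rot: [-179.9, -33.0, 98.5]
wrist_force: [-0.5, -1.4, 2.0]
opening: 0.0413
```

```bash
python3 - <<'E'
from h import *
w=bot.camera('wrist'); save(w,'w3')
p,R=stat()
# lift back along tool and to hover, then bin
plan(p,R,[560,-110,170],R,5)
print(); plan(np.array([560,-110,170]),R,[478,-394,150],ori(8.5,20),10)
E
```

```text
t 4.5 p [596.8 -17.1  37.6] rot [-179.9  -33.    98.5] F [-0.7 -0.7  2.2] op 41.7 q [-15.  25.   5.  85.  30.  63.]
[-0.1, -10.1, -31.6] [0.0, 0.0, 0.0]
[-0.1, -10.1, -31.6] [0.0, 0.0, 0.0]
[-0.1, -10.1, -31.6] [0.0, 0.0, 0.0]
[-0.1, -10.1, -31.6] [0.0, 0.0, 0.0]
[-0.1, -10.1, -31.6] [0.0, 0.0, 0.0]

[-23.6, -12.3, -12.9] [-0.0, -0.023, 0.0]
[-23.9, -12.3, -12.4] [-0.0, -0.023, 0.0]
[-24.2, -12.3, -11.9] [-0.0, -0.023, 0.0]
[-24.5, -12.3, -11.3] [-0.0, -0.023, 0.0]
[-24.7, -12.3, -10.8] [-0.0, -0.023, 0.0]
[-24.9, -12.3, -10.2] [-0.0, -0.023, 0.0]
[-25.2, -12.3, -9.6] [-0.0, -0.023, 0.0]
[-25.4, -12.3, -9.1] [-0.0, -0.023, 0.0]
[-25.6, -12.3, -8.5] [-0.0, -0.023, 0.0]
[-25.8, -12.3, -7.9] [-0.0, -0.023, 0.0]
```

View pics/w3.png

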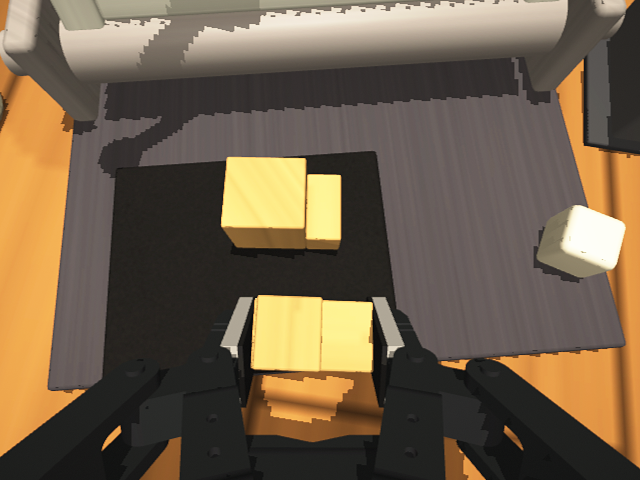

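Call:
servo_tool(
  motion=[
    [[0, -10, -31, 0, 0, 0], [0, -10, -32, 0, 0, 0], [0, -10, -32, 0, 0, 0], [0, -10, -32, 0, 0, 0], [0, -10, -32, 0, 0, 0]],
  ],
)

```text
time: 5.0
ee_pos: [0.56, -0.1106, 0.1718]
tcp_rot: [-179.9, -33.0, 98.5]
wrist_force: [-0.3, -0.6, -1.0]
opening: 0.0413
```

Call:
servo_tool(
  motion=[
    [[-30, -15, -16, 0, 0, 0], [-30, -15, -16, 0, 0, 0], [-30, -15, -16, 0, 0, 0], [-30, -15, -16, 0, 0, 0], [-30, -16, -16, 0, 0, 0]],
  ],
)

```text
time: 5.5
ee_pos: [0.51, -0.2901, 0.156]
tcp_rot: [-179.9, -33.0, 98.5]
wrist_force: [1.5, -0.0, 0.5]
opening: 0.0417
```

Call:
servo_tool(
  motion=[
    [[-30, -15, -16, 0, 0, 0], [-30, -16, -16, 0, 0, 0], [-26, -15, -16, 0, 0, 0], [-15, -5, 10, 0, 0, 0], [-10, 0, 15, 0, 0, 0]],
  ],
)

```text
time: 6.0
ee_pos: [0.4752, -0.4025, 0.1138]
tcp_rot: [-179.9, -33.0, 98.4]
wrist_force: [1.1, 0.1, -0.1]
opening: 0.0414
```

```bash
python3 - <<'E'
from h import *
w=bot.camera('wrist'); save(w,'w4')
w=bot.camera('scene'); save(w,'s4')
p,R=stat()
E
cat > crop.py <<'E'
import cv2,sys
n,y0,y1,x0,x1,f=sys.argv[1],*map(int,sys.argv[2:6]),float(sys.argv[6])
a=cv2.imread(f'pics/{n}.png');cv2.imwrite(f'pics/{n}z.png',cv2.resize(a[y0:y1,x0:x1],None,fx=f,fy=f,interpolation=cv2.INTER_CUBIC))
E
```

```text
t 6.1 p [ 475.2 -400.2  111.9] rot [-179.7  -33.2   98.4] F [-0.6  0.7  0.5] op 41.5 q [-48.  43.  38. 114.  18.  29.]
```

View pics/w4.png

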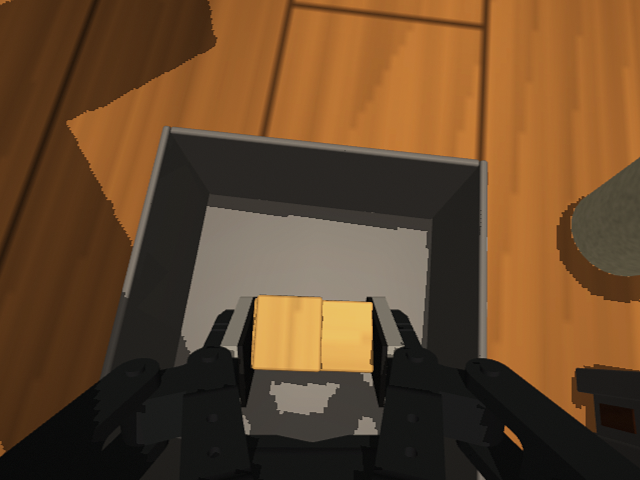

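View pics/s4.png

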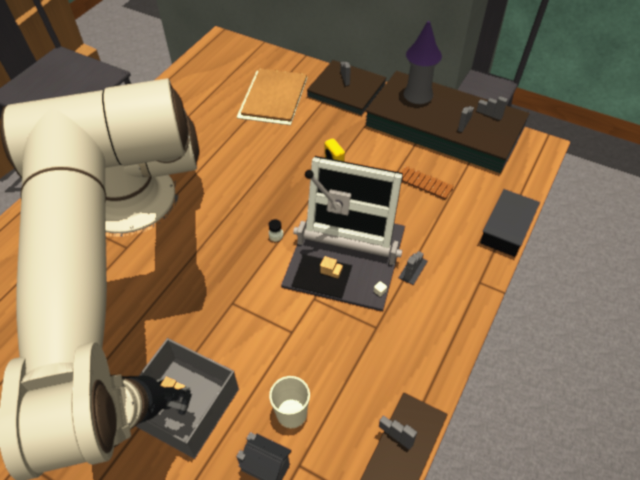

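Call:
servo_tool(
  motion=[
    [[-6, 0, 15, 0, 0, 0], [-6, 0, 15, 0, 0, 0], [0, 0, 0, 0, 0, 0]],
  ],
)

```text
time: 6.4
ee_pos: [0.4747, -0.3931, 0.0823]
tcp_rot: [-179.8, -33.2, 98.5]
wrist_force: [0.6, 0.9, -0.8]
opening: 0.0418
```

Call:
servo_tool(
  motion=[
    [[0, 0, 0, 0, 0, 0], [0, 0, 0, 0, 0, 0], [0, 0, 0, 0, 0, 0], [0, 0, 0, 0, 0, 0]],
  ],
  gripper=66,
)

```text
time: 6.8
ee_pos: [0.475, -0.3949, 0.0842]
tcp_rot: [-179.9, -33.0, 98.5]
wrist_force: [0.1, -0.0, 0.1]
opening: 0.0658
```

Call:
servo_tool(
  motion=[
    [[0, 0, -25, 0, 0, 0], [0, 0, -35, 0, 0, 0], [0, 0, -35, 0, 0, 0], [0, 0, 0, 0, 0, 0]],
  ],
)

```text
time: 7.2
ee_pos: [0.4833, -0.4464, 0.1631]
tcp_rot: [179.9, -32.7, 98.6]
wrist_force: [0.1, -0.1, -0.5]
opening: 0.0661
```

```bash
python3 - <<'E'
from h import *
w=bot.camera('wrist'); save(w,'w5')
p,R=stat(); Rt=ori(9,33); zt=Rt.apply([0,0,1])
t=np.array([579,29,38]); print(t-100*zt)
plan(p,R,t-100*zt,Rt,10); print()
plan(t-100*zt,Rt,t,Rt,5)
E
```

```text
t 7.25 p [ 483.2 -445.4  160.8] rot [180.  -32.8  98.5] F [ 0.8  0.3 -0.7] op 66.1 q [-49.  52.  59. 125.  17.  28.]
[587.52003161 -24.79336247 121.86705679]
[31.5, 16.6, 25.0] [0.0, 0.0, -0.001]
[31.5, 16.6, 25.0] [0.0, 0.0, -0.001]
[31.5, 16.6, 25.0] [0.0, 0.0, -0.001]
[31.5, 16.7, 25.0] [0.0, 0.0, -0.001]
[31.5, 16.7, 25.0] [0.0, 0.0, -0.001]
[31.5, 16.7, 25.0] [0.0, 0.0, -0.001]
[31.4, 16.8, 25.0] [0.0, 0.0, -0.001]
[31.4, 16.8, 25.0] [0.0, 0.0, -0.001]
[31.4, 16.8, 25.0] [0.0, 0.0, -0.001]
[31.4, 16.9, 25.0] [0.0, 0.0, -0.001]

[0.0, 0.0, 20.0] [0.0, 0.0, 0.0]
[0.0, 0.0, 20.0] [0.0, 0.0, 0.0]
[0.0, 0.0, 20.0] [0.0, 0.0, 0.0]
[0.0, 0.0, 20.0] [0.0, 0.0, 0.0]
[0.0, 0.0, 20.0] [0.0, 0.0, 0.0]
```

View pics/w5.png

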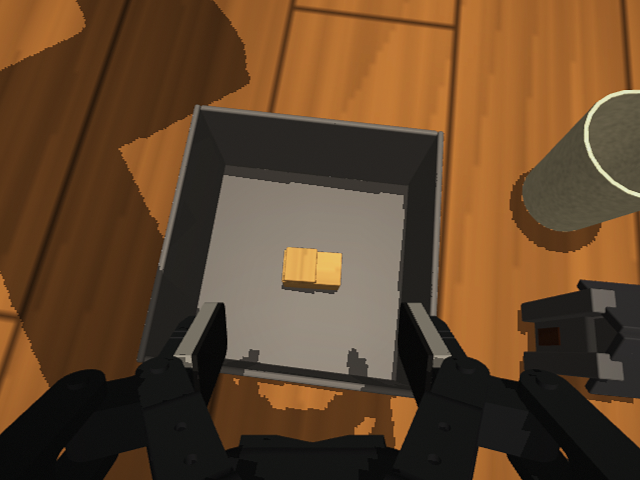

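Call:
servo_tool(
  motion=[
    [[31.5, 16.7, 25, 0, 0, 0], [31.5, 16.7, 25, 0, 0, 0], [31.5, 16.7, 25, 0, 0, 0], [31.5, 16.7, 25, 0, 0, 0], [31.5, 16.7, 25, 0, 0, 0]],
  ],
)

```text
time: 7.75
ee_pos: [0.5341, -0.233, 0.1396]
tcp_rot: [-179.8, -33.1, 98.5]
wrist_force: [1.0, 0.9, 0.6]
opening: 0.0662
```

Call:
servo_tool(
  motion=[
    [[31.5, 16.7, 25, 0, 0, 0], [31.5, 16.7, 25, 0, 0, 0], [31.5, 16.7, 25, 0, 0, 0], [31.5, 16.7, 25, 0, 0, 0], [31.5, 16.7, 25, 0, 0, 0]],
  ],
)

```text
time: 8.25
ee_pos: [0.5864, -0.0229, 0.1204]
tcp_rot: [-179.8, -33.1, 98.5]
wrist_force: [0.2, -0.8, -0.9]
opening: 0.0659
```

Call:
servo_tool(
  motion=[
    [[0, 0, 0, 0, 0, 0], [0, 0, 0, 0, 0, 0]],
  ],
)

```text
time: 8.45
ee_pos: [0.5863, -0.0238, 0.1208]
tcp_rot: [-179.8, -33.0, 98.6]
wrist_force: [0.1, -0.5, -0.4]
opening: 0.0662
```

```bash
python3 - <<'E'
from h import *
w=bot.camera('wrist'); save(w,'w6')
p,R=stat(); Rt=ori(9,33)
t=np.array([579,29,38]); 
plan(p,R,t,Rt,6)
E
```

```text
t 8.5 p [586.6 -25.  121. ] rot [-179.8  -33.    98.5] F [-0.8 -0.6 -0.3] op 65.9 q [-15.  21.  10.  94.  30.  62.]
[0.1, 0.1, 16.6] [0.0, -0.0, -0.001]
[0.1, 0.1, 16.6] [0.0, -0.0, -0.001]
[0.1, 0.1, 16.6] [0.0, -0.0, -0.001]
[0.1, 0.1, 16.6] [0.0, -0.0, -0.001]
[0.1, 0.2, 16.6] [0.0, -0.0, -0.001]
[0.1, 0.2, 16.6] [0.0, -0.0, -0.001]
```

View pics/w6.png

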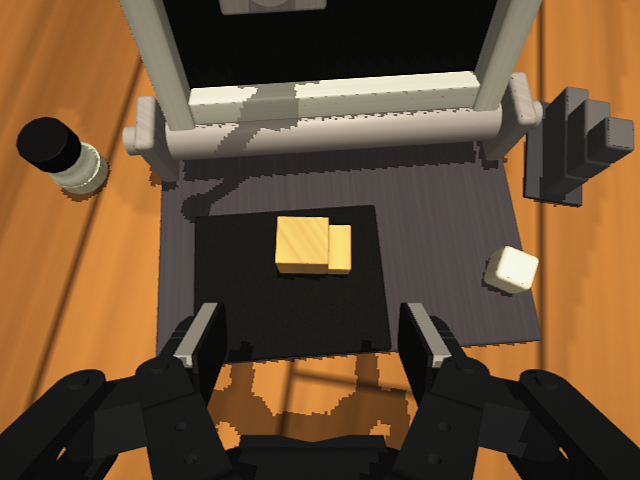

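Offcut b is centred at (314,247) between the fingers; the pad is otherwise clear. Descend and grip.

Call:
servo_tool(
  motion=[
    [[0, 0, 20, 0, 0, 0], [0, 0, 20, 0, 0, 0], [0, 0, 20, 0, 0, 0], [0, 0, 20, 0, 0, 0], [0, 0, 18, 0, 0, 0]],
  ],
)

```text
time: 9.0
ee_pos: [0.5788, 0.0264, 0.0383]
tcp_rot: [-179.8, -33.0, 98.3]
wrist_force: [0.1, -0.7, -0.9]
opening: 0.0659
```

Call:
servo_tool(
  motion=[
    [[0, 0, 0, 0, 0, 0], [0, 0, 0, 0, 0, 0]],
  ],
)

```text
time: 9.2
ee_pos: [0.5792, 0.0264, 0.0396]
tcp_rot: [-179.8, -33.0, 98.4]
wrist_force: [0.1, -0.0, -0.1]
opening: 0.0657
```

```bash
python3 - <<'E'
from h import *
w=bot.camera('wrist'); save(w,'w7')
p,R=stat()
E
```

```text
t 9.25 p [579.7  26.3  40.2] rot [-179.9  -33.    98.5] F [-1.  -0.4 -0.7] op 65.6 q [-11.  20.  -0.  82.  31.  67.]
```

View pics/w7.png

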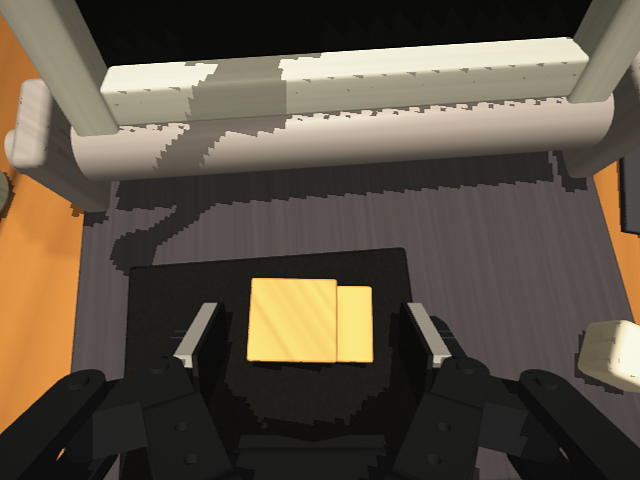

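Call:
servo_tool(
  motion=[
    [[0, 0, 3.5, 0, 0, 0], [0, 0, 0, 0, 0, 0]],
  ],
)

```text
time: 9.45
ee_pos: [0.5795, 0.0289, 0.0369]
tcp_rot: [-179.9, -33.0, 98.5]
wrist_force: [-0.2, 0.2, -0.1]
opening: 0.0659
```

Call:
servo_tool(
  motion=[
    [[0, 0, 0, 0, 0, 0], [0, 0, 0, 0, 0, 0], [0, 0, 0, 0, 0, 0], [0, 0, 0, 0, 0, 0], [0, 0, 0, 0, 0, 0]],
  ],
  gripper=28,
  newtons=35,
)

```text
time: 9.95
ee_pos: [0.5795, 0.0292, 0.0371]
tcp_rot: [-179.9, -33.0, 98.5]
wrist_force: [-2.4, -2.8, 5.4]
opening: 0.0433
```

Call:
servo_tool(
  motion=[
    [[0, 0, -5, 0, 0, 0], [0, 0, -10, 0, 0, 0], [0, 0, -15, 0, 0, 0]],
  ],
)

```text
time: 10.25
ee_pos: [0.5813, 0.0131, 0.0618]
tcp_rot: [-179.8, -33.0, 98.5]
wrist_force: [-0.3, 0.4, 0.8]
opening: 0.0432
```

```bash
python3 - <<'E'
from h import *
w=bot.camera('wrist'); save(w,'w8')
p,R=stat()
plan(p,R,[560,-80,170],R,5)
E
```

```text
t 10.3 p [582.5  11.8  64.4] rot [180.  -33.   98.6] F [ 0.9 -1.3  2.2] op 43.2 q [-12.  20.   2.  85.  31.  66.]
[-3.2, -7.2, -27.2] [0.0, 0.0, 0.0]
[-3.2, -7.2, -27.2] [0.0, 0.0, 0.0]
[-3.2, -7.2, -27.2] [0.0, 0.0, 0.0]
[-3.2, -7.2, -27.2] [0.0, 0.0, 0.0]
[-3.2, -7.2, -27.2] [0.0, 0.0, 0.0]
```

View pics/w8.png

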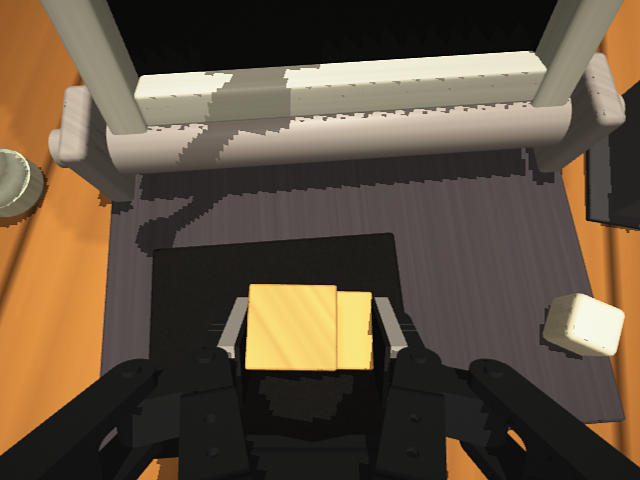

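Call:
servo_tool(
  motion=[
    [[-3, -7, -27, 0, 0, 0], [-3, -7, -27, 0, 0, 0], [-3, -7, -27, 0, 0, 0], [-3, -7, -27, 0, 0, 0], [-3, -7, -27, 0, 0, 0]],
  ],
)

```text
time: 10.8
ee_pos: [0.56, -0.078, 0.1679]
tcp_rot: [-179.9, -33.0, 98.5]
wrist_force: [-0.7, 0.0, -0.8]
opening: 0.0431
```

Call:
servo_tool(
  motion=[
    [[-29.5, -16.4, -16.2, 0, 0, 0], [-29.5, -16.4, -16.2, 0, 0, 0], [-29.5, -16.4, -16.2, 0, 0, 0], [-29.5, -16.4, -16.2, 0, 0, 0], [-29.5, -16.4, -16.2, 0, 0, 0]],
  ],
)

```text
time: 11.3
ee_pos: [0.5035, -0.2569, 0.1546]
tcp_rot: [-179.9, -33.0, 98.5]
wrist_force: [1.0, 0.2, -0.2]
opening: 0.0435
```

Call:
servo_tool(
  motion=[
    [[-29.5, -16.4, -16.2, 0, 0, 0], [-29.5, -16.4, -16.2, 0, 0, 0], [-29.5, -16.4, -16.2, 0, 0, 0], [-12, 0, 18, 0, 0, 0], [-12, 0, 18, 0, 0, 0]],
  ],
)

```text
time: 11.8
ee_pos: [0.4701, -0.3645, 0.1032]
tcp_rot: [-179.9, -33.0, 98.4]
wrist_force: [-1.0, -1.0, -0.2]
opening: 0.0435
```

```bash
python3 - <<'E'
from h import *
w=bot.camera('wrist'); save(w,'w9')
p,R=stat()
E
```

```text
t 11.85 p [ 469.6 -363.4   99.2] rot [-179.7  -33.2   98.4] F [-0.9  0.2 -3.2] op 43.3 q [-46.  38.  29. 109.  18.  31.]
```

View pics/w9.png

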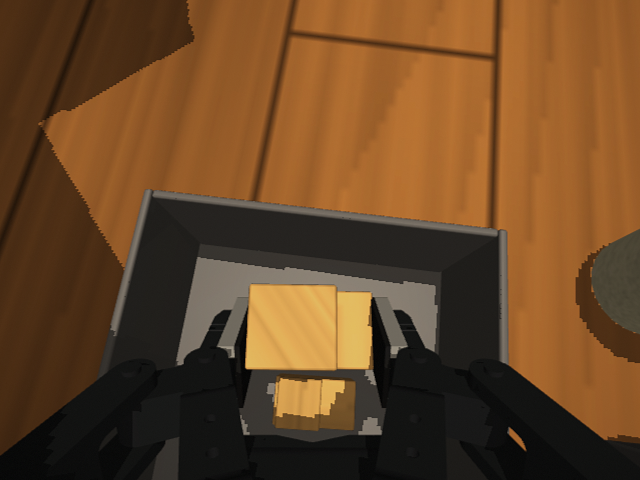

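Call:
servo_tool(
  motion=[
    [[-4, 0, 8, 0, 0, 0], [0, 0, 0, 0, 0, 0]],
  ],
)

```text
time: 12.05
ee_pos: [0.4702, -0.3614, 0.0948]
tcp_rot: [-179.8, -33.1, 98.5]
wrist_force: [-0.2, 0.2, -1.0]
opening: 0.0435
```

Call:
servo_tool(
  motion=[
    [[0, 0, 0, 0, 0, 0], [0, 0, 0, 0, 0, 0], [0, 0, 0, 0, 0, 0], [0, 0, 0, 0, 0, 0]],
  ],
  gripper=66,
)

```text
time: 12.45
ee_pos: [0.4704, -0.3619, 0.0956]
tcp_rot: [-179.9, -33.0, 98.5]
wrist_force: [-0.2, -0.8, -0.0]
opening: 0.0661
```

Call:
servo_tool(
  motion=[
    [[0, 0, -25, 0, 0, 0], [0, 0, -35, 0, 0, 0], [0, 0, -40, 0, 0, 0], [0, 0, 0, 0, 0, 0]],
  ],
)

```text
time: 12.85
ee_pos: [0.4793, -0.4173, 0.1812]
tcp_rot: [179.8, -32.6, 98.6]
wrist_force: [-0.1, -0.0, 0.3]
opening: 0.0661
```

```bash
python3 - <<'E'
from h import *
w=bot.camera('wrist'); save(w,'w10')
p,R=stat()
plan(p,R,[451,70,262],ori(12.6,0),12)
E
```

```text
t 12.9 p [ 479.2 -416.2  178.6] rot [179.9 -32.8  98.5] F [-0.1  0.2  0.1] op 66.0 q [-48.  46.  51. 123.  17.  29.]
[37.7, 3.7, 16.0] [0.002, -0.048, -0.006]
[38.4, 3.9, 14.2] [0.002, -0.048, -0.006]
[39.1, 4.2, 12.4] [0.002, -0.048, -0.006]
[39.6, 4.4, 10.5] [0.002, -0.048, -0.006]
[40.0, 4.7, 8.6] [0.002, -0.048, -0.006]
[40.3, 4.9, 6.7] [0.002, -0.048, -0.006]
[40.6, 5.2, 4.7] [0.002, -0.048, -0.006]
[40.7, 5.4, 2.8] [0.002, -0.048, -0.006]
[40.8, 5.6, 0.8] [0.002, -0.048, -0.006]
[40.7, 5.9, -1.1] [0.002, -0.048, -0.006]
[40.6, 6.1, -3.1] [0.002, -0.048, -0.006]
[40.4, 6.3, -5.0] [0.002, -0.048, -0.006]
```

View pics/w10.png

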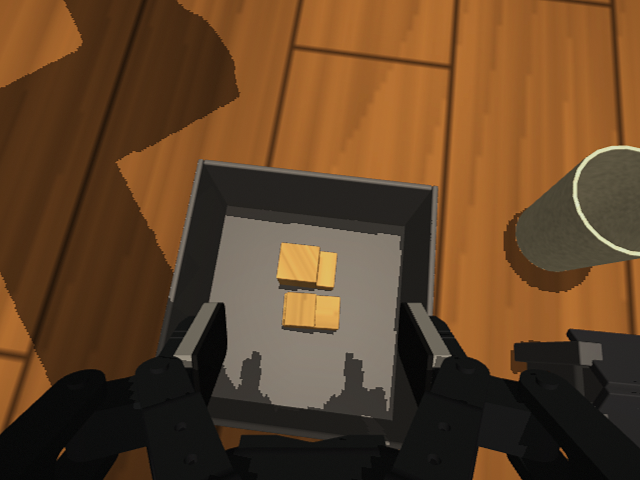

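Call:
servo_tool(
  motion=[
    [[37.7, 3.7, 16, 0.002, -0.048, -0.006], [38.4, 3.9, 14.2, 0.002, -0.048, -0.006], [39.1, 4.2, 12.4, 0.002, -0.048, -0.006], [39.6, 4.4, 10.5, 0.002, -0.048, -0.006], [40, 4.7, 8.6, 0.002, -0.048, -0.006]],
  ],
  gripper=0,
)

```text
time: 13.4
ee_pos: [0.4665, -0.2165, 0.2118]
tcp_rot: [179.9, -19.6, 100.4]
wrist_force: [1.2, 0.0, 0.8]
opening: -0.0005
```

Call:
servo_tool(
  motion=[
    [[40.3, 4.9, 6.7, 0.002, -0.048, -0.006], [40.6, 5.2, 4.7, 0.002, -0.048, -0.006], [40.7, 5.4, 2.8, 0.002, -0.048, -0.006], [40.8, 5.6, 0.8, 0.002, -0.048, -0.006], [40.7, 5.9, -1.1, 0.002, -0.048, -0.006]],
  ],
)

```text
time: 13.9
ee_pos: [0.4542, -0.0148, 0.2484]
tcp_rot: [-179.9, -5.8, 102.1]
wrist_force: [0.8, 0.0, 0.3]
opening: -0.0001
```

```bash
python3 - <<'E'
from h import *
w=bot.camera('wrist'); save(w,'w11')
p,R=stat()
plan(p,R,[451,70,262],ori(12.6,0),4)
for u in [(0,0)]: pass
E
```

```text
t 13.95 p [454.   -9.5 250.3] rot [179.9  -5.8 102.4] F [1.3 3.2 3.5] op 0.0 q [-4. -7. -2. 97.  6. 73.]
[19.8, 3.5, -0.9] [0.0, -0.025, -0.001]
[19.7, 3.6, -1.4] [0.0, -0.025, -0.001]
[19.7, 3.6, -1.9] [0.0, -0.025, -0.001]
[19.6, 3.6, -2.4] [0.0, -0.025, -0.001]
```

View pics/w11.png

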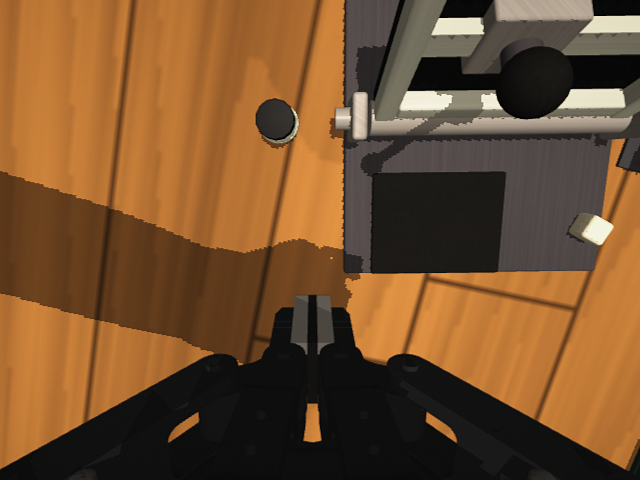

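```bash
python3 - <<'E'
from h import *
w=bot.camera('wrist')
print(ray(w,(535,82),.255)*1000, ray(w,(535,82),.245)*1000)
print('tip proj', proj(w,(pose()[0]+np.array([0,0,-19]))/1000))
c,s=np.cos(np.radians(12.6)),np.sin(np.radians(12.6)); Rz=np.array([[c,-s,0],[s,c,0],[0,0,1]]);O=np.array([578.6,110.8,0])
print(Rz.T@(ray(w,(535,82),.255)*1000-O))
for x in [-133,-108,-60,-35]: print(x, O+Rz@np.array([x,-10,0]))
E
```

```text
[500.89683906  88.71692433 255.        ] [505.66935546  91.57112749 245.        ]
tip proj [[311.04971339 324.06902322]]
[-80.64909092  -4.60082431 255.        ]
-133 [450.98450308  72.02778127   0.        ]
-108 [475.38242212  77.48136231   0.        ]
-60 [522.2264267  87.9522379   0.       ]
-35 [546.62434575  93.40581893   0.        ]
```

Call:
servo_tool(
  motion=[
    [[19.8, 3.5, -1, 0, -0.025, 0], [19.7, 3.6, -1.4, 0, -0.025, 0], [19.7, 3.6, -1.9, 0, -0.025, 0], [19.6, 3.6, -2.4, 0, -0.025, 0], [0, 0, 0, 0, 0, 0]],
  ],
)

```text
time: 14.5
ee_pos: [0.4524, 0.0643, 0.2601]
tcp_rot: [-179.9, -0.2, 102.3]
wrist_force: [0.2, 0.5, -0.5]
opening: 0.0002
```

```bash
python3 - <<'E'
from h import *
w=bot.camera('wrist'); save(w,'w12')
w=bot.camera('side'); save(w,'d12')
p,R=stat()
E
python3 crop.py d12 150 350 190 450 3
```

```text
t 14.6 p [452.7  62.8 260.1] rot [-179.9   -0.2  102.2] F [0.6 0.1 0.6] op 0.1 q [ 8. -7. -1. 97.  0. 86.]
```

View pics/w12.png

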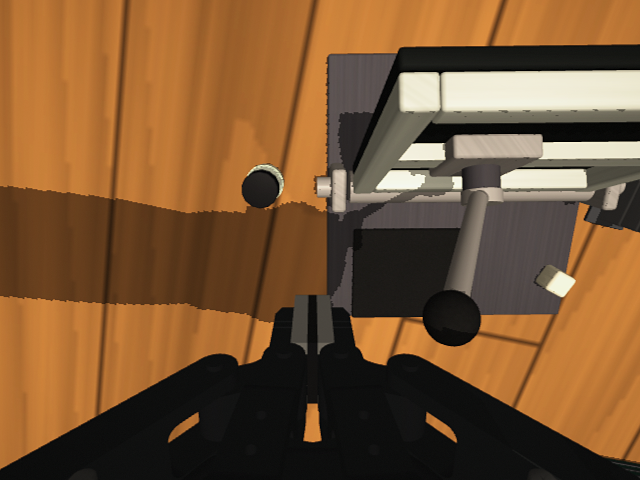

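View pics/d12z.png

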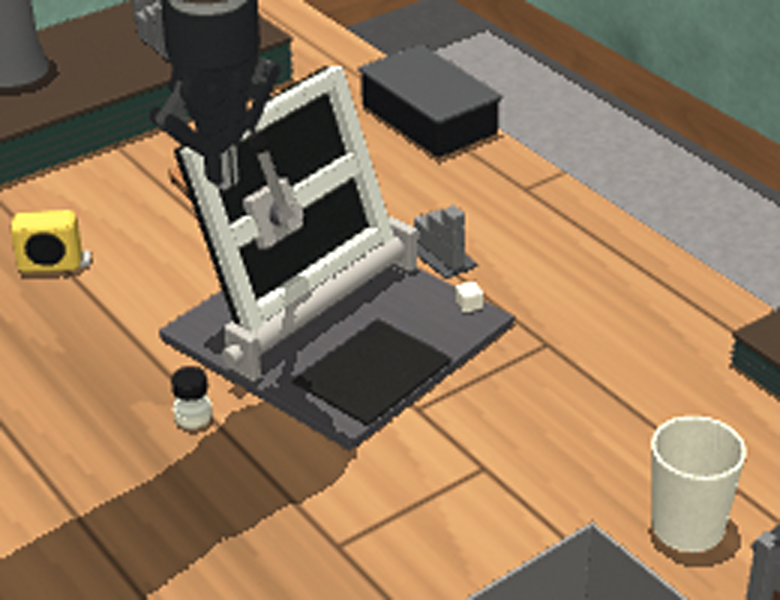

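```bash
python3 - <<'E'
from h import *
w=bot.camera('wrist')
f=ray(w,(452,318),.255)*1000
p,R=stat()
print(f,'rel tool',R.inv().apply(f-p),'tip',proj(w,(p+np.array([0,0,-19]))/1000))
c,s=np.cos(np.radians(12.6)),np.sin(np.radians(12.6)); Rz=np.array([[c,-s,0],[s,c,0],[0,0,1]]);O=np.array([578.6,110.8,0])
print(Rz.T@(f-O))
E
```

```text
t 14.65 p [452.8  62.4 260.2] rot [-179.9   -0.2  102.1] F [-0.2 -0.6 -0. ] op 0.2 q [ 8. -7. -1. 97.  0. 86.]
[500.99836904  79.78365722 255.        ] rel tool [ 6.81907929 50.81240468  5.11008183] tip [[311.62506888 316.14261066]]
[-82.49873796 -13.3410975  255.        ]
```

Call:
servo_tool(
  motion=[
    [[4, 10, -2, 0, 0, 0], [3, 10, -2, 0, 0, 0], [0, 10, -1, 0, 0, 0], [0, 9, -2, 0, 0, 0], [0, 9, -2, 0, 0, 0]],
  ],
)

```text
time: 15.15
ee_pos: [0.4997, 0.0798, 0.27]
tcp_rot: [-179.9, -0.2, 102.1]
wrist_force: [-1.1, -0.4, -0.2]
opening: -0.0004
```

```bash
python3 - <<'E'
from h import *
w=bot.camera('wrist'); save(w,'w13')
p,R=stat()
E
```

```text
t 15.2 p [500.6  80.  270. ] rot [-179.9   -0.2  102.1] F [-1.4 -0.9 -0.7] op 0.1 q [ 9. -0.  7. 97.  0. 87.]
```

View pics/w13.png

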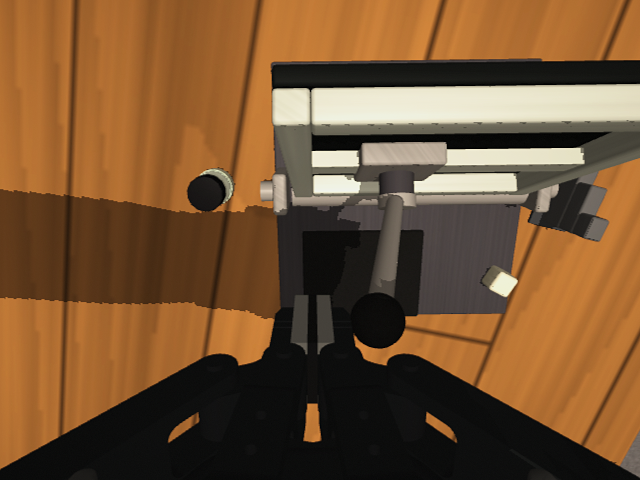

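Call:
servo_tool(
  motion=[
    [[1, 11, -2, 0, 0, 0], [1, 11, -2, 0, 0, 0], [0, 11, -1, 0, 0, 0], [0, 11, 0, 0, 0, 0], [0, 11, 0, 0, 0, 0]],
  ],
)

```text
time: 15.7
ee_pos: [0.5529, 0.0933, 0.275]
tcp_rot: [-179.9, -0.2, 102.1]
wrist_force: [-0.1, -0.5, -0.8]
opening: -0.0002
```

```bash
python3 - <<'E'
from h import *
w=bot.camera('wrist'); save(w,'w14')
p,R=stat()
E
```

```text
t 15.75 p [553.9  93.5 274.3] rot [-179.9   -0.2  102.1] F [-1.2  0.8 -2. ] op 0.1 q [ 9.  7. 15. 98.  0. 87.]
```

View pics/w14.png

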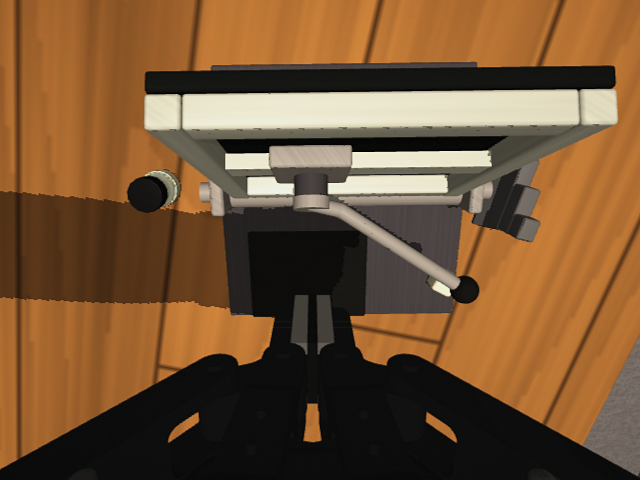

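```bash
python3 - <<'E'
from h import *
p,R=stat(); Rt=ori(12.6,-25)
plan(p,R,[552,245,290],Rt,6)
print();plan(np.array([552,245,290]),Rt,[552,235,213],Rt,4)
E
```

```text
t 15.75 p [553.9  93.5 274.3] rot [-179.9   -0.2  102.1] F [-1.2  0.8 -2. ] op 0.1 q [ 9.  7. 15. 98.  0. 87.]
[24.8, 5.0, -2.5] [-0.001, -0.073, -0.001]
[24.5, 5.0, -4.3] [-0.001, -0.073, -0.001]
[24.1, 5.0, -6.1] [-0.001, -0.073, -0.001]
[23.6, 5.1, -7.9] [-0.001, -0.073, -0.001]
[22.9, 5.1, -9.6] [-0.001, -0.073, -0.001]
[22.2, 5.2, -11.2] [-0.001, -0.073, -0.001]

[5.9, -0.5, 18.5] [0.0, 0.0, 0.0]
[5.9, -0.5, 18.5] [0.0, 0.0, 0.0]
[5.9, -0.5, 18.5] [0.0, 0.0, 0.0]
[5.9, -0.5, 18.5] [0.0, 0.0, 0.0]
```

Call:
servo_tool(
  motion=[
    [[20, 4, -8, 0, -0.073, 0], [24, 5, -8, 0, -0.073, 0], [24, 5, -8, 0, -0.073, 0], [24, 5, -8, 0, -0.073, 0], [23, 5, -8, 0, -0.073, 0]],
  ],
)

```text
time: 16.25
ee_pos: [0.5506, 0.2155, 0.2985]
tcp_rot: [180.0, 20.9, 102.1]
wrist_force: [0.2, -1.2, 0.9]
opening: 0.0001
```

Call:
servo_tool(
  motion=[
    [[22, 5, -11, 0, -0.073, 0], [0, 0, 0, 0, 0, 0]],
  ],
)

```text
time: 16.45
ee_pos: [0.55, 0.2432, 0.2976]
tcp_rot: [-179.7, 25.1, 102.5]
wrist_force: [0.2, 1.2, -1.7]
opening: 0.0003
```

```bash
python3 - <<'E'
from h import *
w=bot.camera('scene'); save(w,'s15')
w=bot.camera('side'); save(w,'d15')
p,R=stat()
plan(p,R,[552,236,213],ori(12.6,-25),5)
E
python3 crop.py d15 150 350 190 450 3;python3 crop.py s15 120 330 240 480 3.2
```

```text
t 16.55 p [550.4 240.3 299.3] rot [-179.8   24.9  102.3] F [-0.2 -0.4 -0.4] op -0.1 q [ 34.  22.  32. 110. -23. 113.]
[6.4, 0.2, 16.0] [-0.001, -0.0, -0.001]
[6.4, 0.2, 16.0] [-0.001, -0.0, -0.001]
[6.4, 0.2, 16.0] [-0.001, -0.0, -0.001]
[6.5, 0.2, 16.0] [-0.001, -0.0, -0.001]
[6.5, 0.1, 16.0] [-0.001, -0.0, -0.001]
```

View pics/d15z.png

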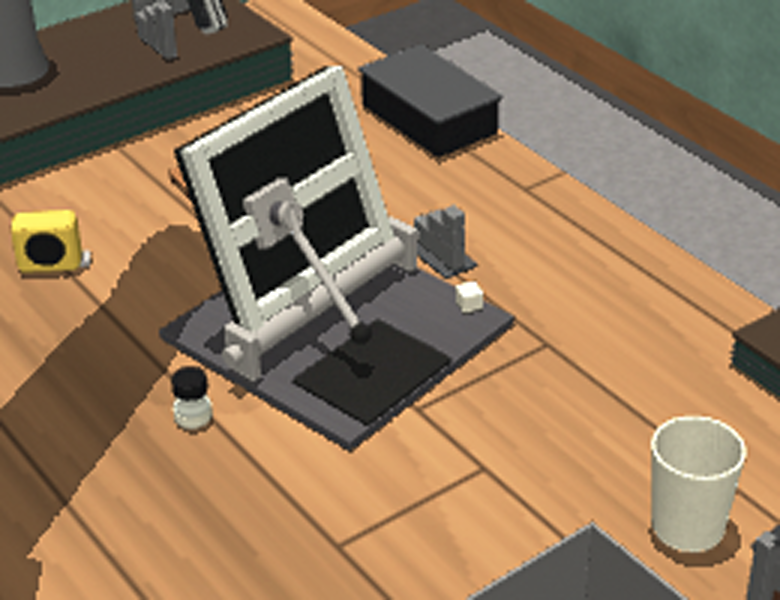

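View pics/s15z.png

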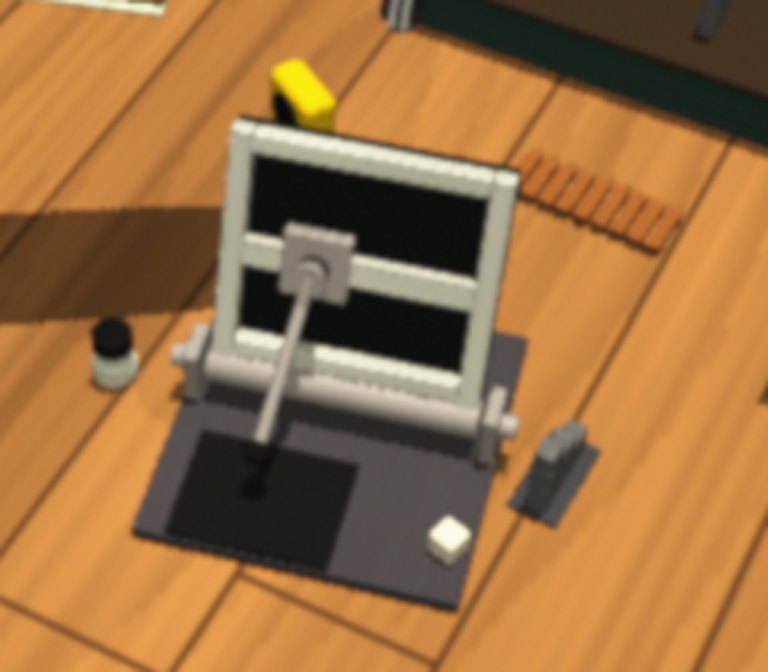

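Call:
servo_tool(
  motion=[
    [[6.4, 0, 16, 0, 0, 0], [6.4, 0, 16, 0, 0, 0], [6.4, 0, 16, 0, 0, 0], [6.4, 0, 16, 0, 0, 0], [6.4, 0, 16, 0, 0, 0]],
  ],
)

```text
time: 17.05
ee_pos: [0.5515, 0.2332, 0.2145]
tcp_rot: [180.0, 24.8, 102.0]
wrist_force: [0.3, -0.4, -0.8]
opening: 0.0002
```

Call:
servo_tool(
  motion=[
    [[0, 0, 0, 0, 0, 0]],
  ],
)

```text
time: 17.15
ee_pos: [0.5509, 0.233, 0.2128]
tcp_rot: [-179.8, 24.9, 102.1]
wrist_force: [-0.2, -0.5, 0.2]
opening: -0.0002
```

```bash
python3 - <<'E'
from h import *
w=bot.camera('wrist'); save(w,'w16')
w=bot.camera('side'); save(w,'d16')
p,R=stat()
c,s=np.cos(np.radians(12.6)),np.sin(np.radians(12.6)); Rz=np.array([[c,-s,0],[s,c,0],[0,0,1]]);O=np.array([578.6,110.8,0])
print('plate',Rz.T@(p-O)); 
# target upright contact: contact pt plate (0,18,215)-> TCP (0,36,227)
t=O+Rz@np.array([0,36,227]); print(t); plan(p,R,t,R,10)
E
python3 crop.py d16 130 330 190 450 3
```

```text
t 17.25 p [551.3 233.7 215.2] rot [-180.    24.9  102.1] F [0.6 0.1 1.1] op 0.0 q [ 33.  19.  19. 100. -23. 113.]
plate [  0.21554376 125.89251283 215.22950652]
[570.74684331 145.93300343 227.        ]
[-8.7, 0.1, 2.7] [0.0, 0.0, 0.0]
[-8.7, 0.1, 2.7] [0.0, 0.0, 0.0]
[-8.7, 0.1, 2.7] [0.0, 0.0, 0.0]
[-8.7, 0.1, 2.7] [0.0, 0.0, 0.0]
[-8.7, 0.1, 2.7] [0.0, 0.0, 0.0]
[-8.7, 0.1, 2.7] [0.0, 0.0, 0.0]
[-8.7, 0.1, 2.7] [0.0, 0.0, 0.0]
[-8.7, 0.1, 2.7] [0.0, 0.0, 0.0]
[-8.7, 0.1, 2.7] [0.0, 0.0, 0.0]
[-8.7, 0.1, 2.7] [0.0, 0.0, 0.0]
```

View pics/w16.png

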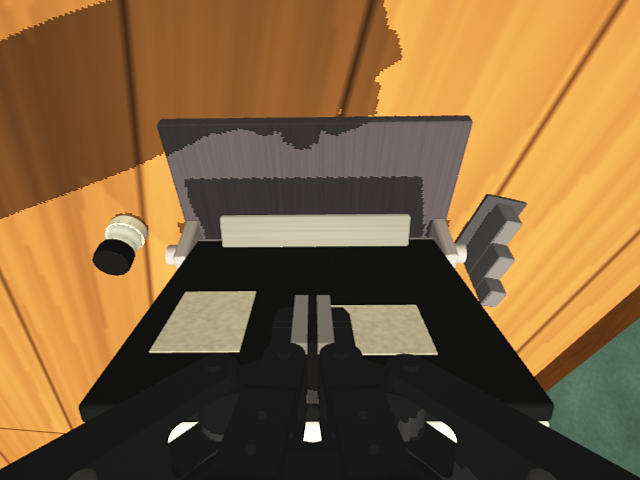

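View pics/d16z.png

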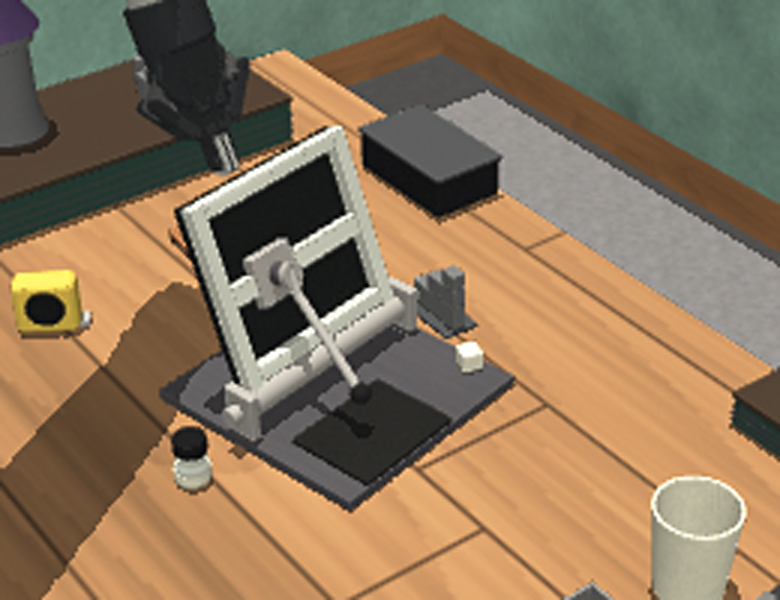

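Call:
servo_tool(
  motion=[
    [[-8.7, 0, 2.7, 0, 0, 0], [-8.7, 0, 2.7, 0, 0, 0], [-8.7, 0, 2.7, 0, 0, 0], [-8.7, 0, 2.7, 0, 0, 0], [-8.7, 0, 2.7, 0, 0, 0]],
  ],
)

```text
time: 17.75
ee_pos: [0.561, 0.1903, 0.2208]
tcp_rot: [-180.0, 24.8, 102.1]
wrist_force: [-0.4, 2.9, 2.1]
opening: 0.0004
```

Call:
servo_tool(
  motion=[
    [[-8.7, 0, 2.7, 0, 0, 0], [-8.7, 0, 2.7, 0, 0, 0], [-8.7, 0, 2.7, 0, 0, 0]],
  ],
)

```text
time: 18.05
ee_pos: [0.5666, 0.1635, 0.2241]
tcp_rot: [-179.9, 24.9, 102.1]
wrist_force: [-0.6, 2.8, 2.0]
opening: -0.0001
```

```bash
python3 - <<'E'
from h import *
w=bot.camera('scene'); save(w,'s17')
w=bot.camera('side'); save(w,'d17')
p,R=stat()
c,s=np.cos(np.radians(12.6)),np.sin(np.radians(12.6)); Rz=np.array([[c,-s,0],[s,c,0],[0,0,1]]);O=np.array([578.6,110.8,0])
o=bot.get_obs();print('plate',Rz.T@(p-O),Rz.T@o['wrist_force']); 
E
python3 crop.py d17 130 330 190 450 3
```

```text
t 18.15 p [566.6 163.  224.2] rot [-179.9   24.9  102.1] F [0.1 3.3 1.2] op 0.1 q [ 27.  15.  15.  97. -24. 106.]
plate [ -0.2746499   53.56472497 224.17951416] [0.79874052 3.19638766 1.17287912]
```

View pics/d17z.png

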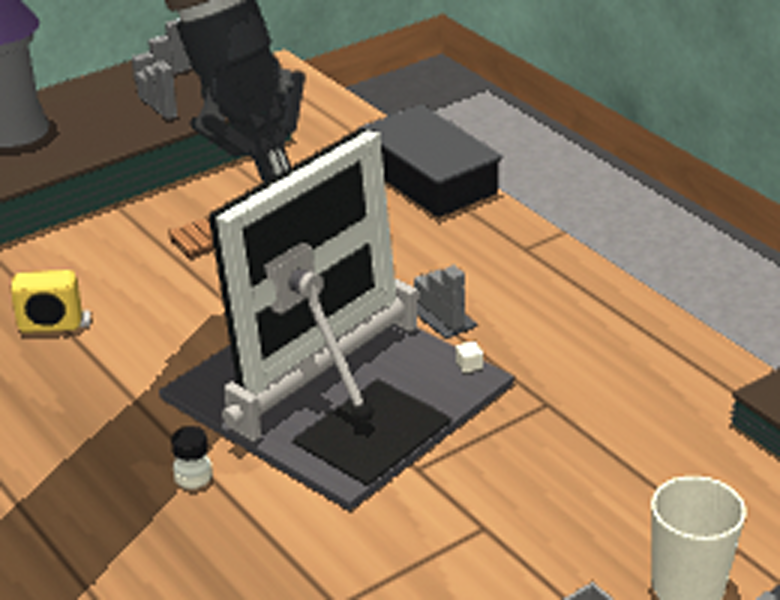

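Call:
servo_tool(
  motion=[
    [[-6, 0, 2.2, 0, 0, 0], [-5, 0, 2, 0, 0, 0], [0, 0, 0, 0, 0, 0]],
  ],
)

```text
time: 18.45
ee_pos: [0.569, 0.1522, 0.2247]
tcp_rot: [-179.9, 24.9, 102.1]
wrist_force: [0.5, 2.8, 1.0]
opening: -0.0003
```

Call:
servo_tool(
  motion=[
    [[-2, 0, 1, 0, 0, 0], [-1.5, 0, 0.7, 0, 0, 0]],
  ],
)

```text
time: 18.65
ee_pos: [0.5697, 0.1489, 0.2247]
tcp_rot: [-179.9, 24.9, 102.2]
wrist_force: [-0.2, 2.2, 2.1]
opening: -0.0002
```

Call:
servo_tool(
  motion=[
    [[-1.5, 0, 0.7, 0, 0, 0], [0, 0, 0, 0, 0, 0]],
  ],
)

```text
time: 18.85
ee_pos: [0.5701, 0.1472, 0.2247]
tcp_rot: [-179.9, 24.9, 102.1]
wrist_force: [-0.0, 2.2, 1.2]
opening: 0.0005
```

Call:
servo_tool(
  motion=[
    [[-1.5, 0, 0.7, 0, 0, 0], [0, 0, 0, 0, 0, 0]],
  ],
)

```text
time: 19.05
ee_pos: [0.5704, 0.1456, 0.2247]
tcp_rot: [-179.9, 24.9, 102.1]
wrist_force: [0.4, 1.7, 2.0]
opening: -0.0002
```

Call:
servo_tool(
  motion=[
    [[-1, 0, 0.5, 0, 0, 0], [0, 0, 0, 0, 0, 0]],
  ],
)

```text
time: 19.25
ee_pos: [0.5707, 0.1445, 0.2246]
tcp_rot: [-179.9, 24.9, 102.1]
wrist_force: [-0.5, 2.2, 1.9]
opening: 0.0002
```

Call:
servo_tool(
  motion=[
    [[-1, 0, 0.5, 0, 0, 0], [0, 0, 0, 0, 0, 0]],
  ],
)

```text
time: 19.45
ee_pos: [0.5709, 0.1434, 0.2246]
tcp_rot: [-179.9, 24.9, 102.1]
wrist_force: [-0.1, 2.5, 0.8]
opening: 0.0001
```

```bash
python3 - <<'E'
from h import *
w=bot.camera('scene'); save(w,'s18')
w=bot.camera('side'); save(w,'d18')
p,R=stat()
for i in range(4):
  bot.camera('side'); print(bot.get_obs()['wrist_force'].round(1))
E
python3 crop.py d18 160 310 230 400 4.5
```

```text
t 19.55 p [570.9 143.5 224.6] rot [-179.9   24.9  102.1] F [-0.5  2.2  0.9] op 0.1 q [ 25.  14.  14.  96. -24. 104.]
[-0.5  2.7  1.1]
[-0.   1.9  1.7]
[-0.1  2.7  2. ]
[0.1 1.8 0.5]
```

View pics/d18z.png

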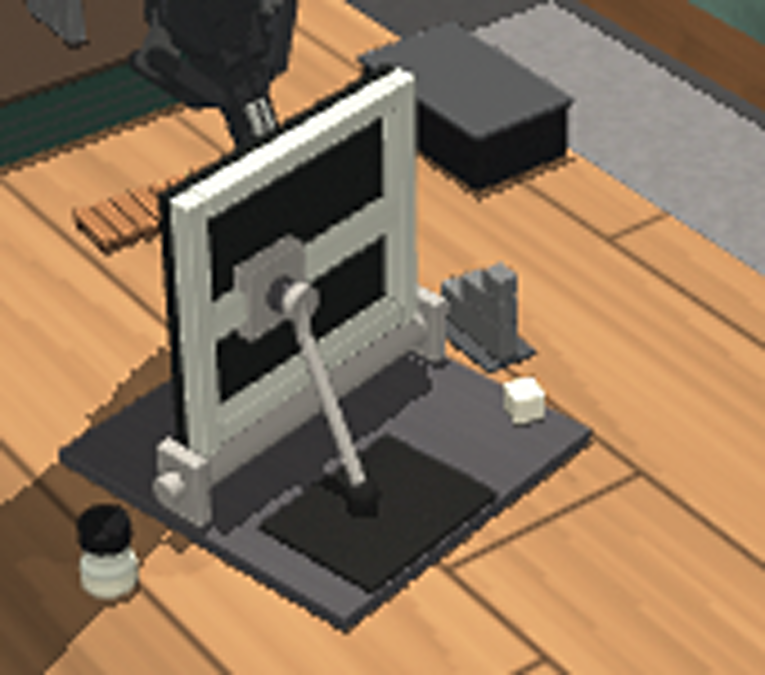

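Call:
servo_tool(
  motion=[
    [[-1, 0, 0.5, 0, 0, 0], [0, 0, 0, 0, 0, 0]],
  ],
)

```text
time: 19.95
ee_pos: [0.5711, 0.1426, 0.2247]
tcp_rot: [-179.9, 24.9, 102.1]
wrist_force: [-0.7, 4.3, 2.0]
opening: 0.0002
```

Call:
servo_tool(
  motion=[
    [[-1, 0, 0.5, 0, 0, 0], [0, 0, 0, 0, 0, 0]],
  ],
)

```text
time: 20.15
ee_pos: [0.5713, 0.142, 0.2247]
tcp_rot: [-180.0, 24.8, 102.2]
wrist_force: [-2.2, 8.0, 4.1]
opening: -0.0002
```

Call:
servo_tool(
  motion=[
    [[-1, 0, 0.5, 0, 0, 0], [0, 0, 0, 0, 0, 0]],
  ],
)

```text
time: 20.35
ee_pos: [0.5714, 0.1415, 0.2247]
tcp_rot: [-180.0, 24.7, 102.2]
wrist_force: [-3.6, 10.6, 4.9]
opening: -0.0001
```

Call:
servo_tool(
  motion=[
    [[-1, 0, 0.5, 0, 0, 0], [0, 0, 0, 0, 0, 0], [0, 0, 0, 0, 0, 0], [0, 0, 0, 0, 0, 0], [0, 0, 0, 0, 0, 0]],
  ],
)

```text
time: 20.85
ee_pos: [0.5715, 0.141, 0.2248]
tcp_rot: [-180.0, 24.7, 102.2]
wrist_force: [-5.3, 13.5, 5.1]
opening: -0.0004
```

Call:
servo_tool(
  motion=[
    [[0, 0, 0, 0, 0, 0], [0, 0, 0, 0, 0, 0], [0, 0, 0, 0, 0, 0], [0, 0, 0, 0, 0, 0], [0, 0, 0, 0, 0, 0]],
  ],
)

```text
time: 21.35
ee_pos: [0.5715, 0.141, 0.2248]
tcp_rot: [-180.0, 24.7, 102.2]
wrist_force: [-5.0, 14.0, 6.1]
opening: 0.0
```

```bash
python3 - <<'E'
from h import *
w=bot.camera('scene'); save(w,'s19')
w=bot.camera('side'); save(w,'d19')
p,R=stat()
E
python3 crop.py d19 160 310 230 400 4.5;python3 crop.py s19 110 310 250 480 3
```

```text
t 21.45 p [571.5 141.  224.8] rot [-180.    24.7  102.2] F [-4.4 14.6  5.2] op -0.4 q [ 24.  13.  14.  96. -24. 103.]
```

View pics/d19z.png

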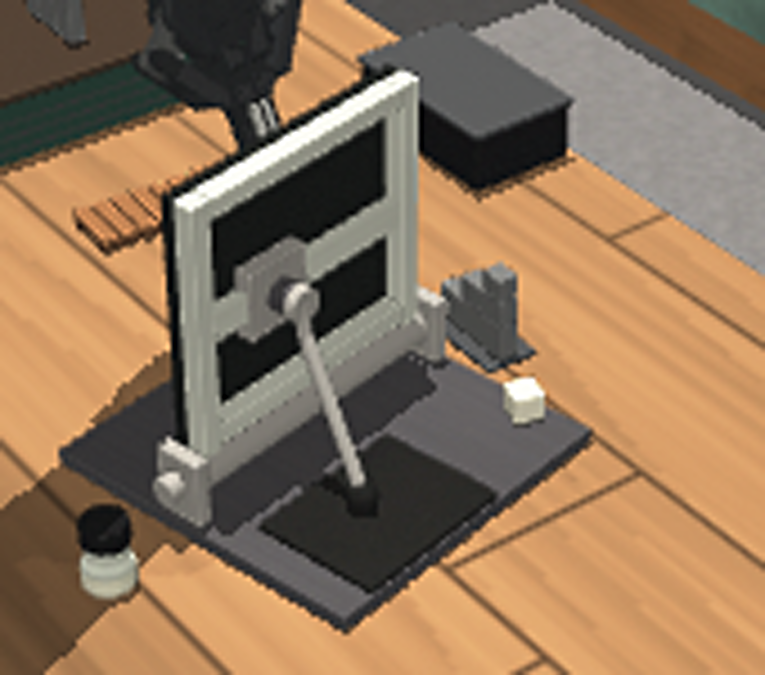

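View pics/s19.png

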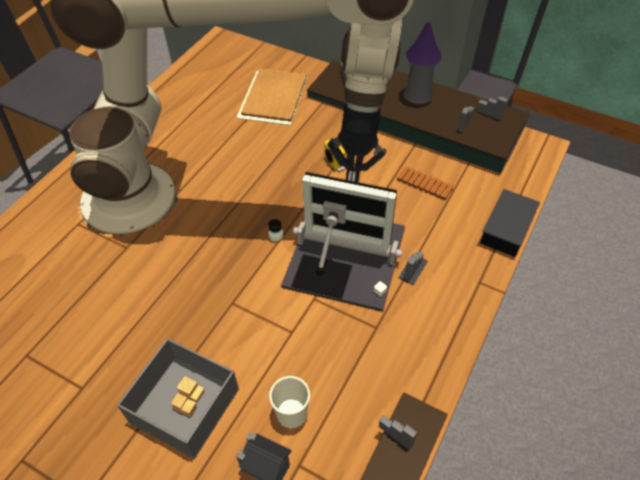

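```bash
python3 - <<'E'
from h import *
print(bot.job_done()); stat()
E
```

```text
the job is handed in; nothing more can be done
None
the job is handed in; nothing more can be done
```

I finished the job and handed it in at about 21.5 s of the 67 s allowed; no verdict came back.

- **Offcuts:** I gripped both by their ends and dropped them into the grey bin. The last scene picture shows them both in it.
- **Stand:** I pushed the foot over the top with closed fingers, and it fell by itself. The pictures before the final push show it hanging straight down over the cleared pad.
- **Board:** I pushed it upright with the fingertips on the panel's +y face, near the top edge. The push needed about 2–3 N until the board's travel stopped. It then climbed to about 15 N, which is the foot pressing on the pad. I held it there steady for about 0.6 s and handed in while still holding.
- **Last checks:** The final pictures show the board upright, the foot on the pad, and the bystanders that I could see standing where they were. The tape measure is partly hidden behind the gripper. I judged the foot's contact from the jump in force and the picture, not from the tilt angle.
- **Disagreements:** The two fixed cameras put the bin's centre about 20 mm apart; I aimed between them, and both offcuts landed well inside. A few moves settled up to about 10 mm off the planned height, and I corrected the one that mattered before gripping.

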